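Lock the stopper into the vacuum flask

TASK

Pick up the flask's stopper from the coaster, lower it into the flask's mouth with its lugs down through the two slots, then press it gently against its spring and turn it a quarter turn clockwise (seen from above) until it catches, and let go. The stopper must stay locked in the mouth by itself; never force it hard, and leave the other things on the shelf as they stand.

Things in the scene. Friction and masses are not known exactly. Their poses are not given: they have to be found in the camera images.
- flask: Squat wide-mouthed vacuum flask, 100 mm across, about 150 mm high, fixed in a round wooden holder 116 mm across screwed to the shelf. Origin: centre of the holder's underside, on the shelf; z up the flask's axis. A strap handle stands out along its +x (to 81 mm from the axis, 33 to 110 mm high). The plastic shell ends 136 mm up. More than 30 N from the stopper damages the flask.
- flask_mouth (a point): On the flask's axis, 150 mm above its origin: the usual height of the flat top of the steel collar (75 mm across) that stands out of the shell. The real top is up to 10 mm lower or higher, differs each time and is not reported: feel for it. 'Depth' in these notes is below the real top. Round bore 44 mm across; its lip is 22 mm thick, and below the lip the lugs turn freely.
- flask_slot (a point): Middle of the slot at the flask's +x, 27 mm from the axis, 150 mm above the origin; a second slot faces it at -x. Each is 16 mm wide, cut through the collar's lip from the bore out to 34 mm from the axis, wide enough for a lug.
- flask_pocket (a point): Point over the catch pocket at the flask's -y, 27 mm from the axis, 150 mm above the origin; a second lies at +y. The pockets open downwards under the lip, 18 mm wide, roof 18 mm deep: unseen from above. Just past each, clockwise, an end stop halts the lugs about 4 degrees beyond the quarter turn. Turned anticlockwise, lugs meet a stop before any pocket.
- flask_seal (a point): Centre of the sprung disc (33 mm across) in the bore; this point is 131 mm above the flask's origin. Its top rests 19 mm deep: 2 N starts it down, then 1 N per mm. The stopper turns only with its underside 28 mm deep or more (about 11 N); its flange stops hard on the collar at 30.5 mm (13.5 N of spring). Caught, the spring lifts and holds it at 24 mm deep.
- stopper: Loose plastic stopper, about 0.12 kg, upright on the coaster. Origin: centre of its underside; z up. Plug 40 mm across, 30.5 mm high; at its foot two lugs, a bar 56 mm long along x, 12 mm wide, 6 mm thick (z 0 to 6 mm); above the plug a round flange 68 mm across (z 30.5 to 35.5 mm), and on it the grip wing. A half turn about z leaves it the same.
- stopper_wing (a point): Centre of the stopper's grip wing, on its axis 49.5 mm above its origin. The upright wing is 50 mm long along the stopper's x (in line with the lugs), 12 mm thick along y, 28 mm tall (z 35.5 to 63.5 mm): pinch it across its thickness from above.
- coaster: Loose square wooden coaster, 100 x 100 x 10 mm, lying flat on the shelf with the stopper on it. Origin: centre of its underside.
- mug_a: White mug, 80 mm across, 90 mm high, a bystander. Origin: centre of its underside.
- mug_b: White mug like the other, a bystander. Origin: centre of its underside.
- teaspoon: Steel teaspoon 140 mm long lying on the shelf between the flask and the coaster, a bystander. Origin: centre of its underside.
- sugar_tin: Green sugar tin, 88 mm across, 105 mm high, a bystander. Origin: centre of its underside.
- coffee_jar: Brown glass jar, 70 mm across, 110 mm high, a bystander. Origin: centre of its underside.
- bowl: Small bowl, 110 mm across, 45 mm high, a bystander. Origin: centre of its underside.
- tea_box: Cardboard box 80 x 130 x 60 mm, a bystander. Origin: centre of its underside.
There are look-alikes about, which are no part of the job. Of the things that look like the stopper, the largest one is meant.

How it is judged:
By the outcome, as a careful person would: the job done as asked, in the order asked, and still so for the second after the job is handed in, with the robot touching nothing.
It also fails if it takes over 66 s, if anything falls off the work surface, if the arm or the gripper's body presses on something with over 40 N, if the wrist force passes 120 N, or if a joint passes its speed limit or range.

ROBOT

A 7-joint arm with a two-finger parallel gripper is mounted at the origin on the work surface. World frame = base frame: x ahead of the robot, y to its left, z up, the work surface at z = 0. Lengths are in m, angles in rad, forces in N, time in s.
With the tool pointing down it reaches from about 0.425 to 1.025 m from the base axis. Payload 3.6 kg.
Tool frame: the origin (TCP) lies midway between the tips of the shut fingers; the grasp point (between the pads) lies 19 mm behind it; z points along the fingers, y is the line along which they close (so a half turn about z gives the same grasp; the last joint's range is limited). The gripper opens to 85 mm and grips with 20 to 120 N. Pads are 22 mm wide; open, the fingers measure 114 mm over their backs; the gripper's body (76 mm by 85 mm) begins 54 mm behind the grasp point. The pads swing forward as they close: fully open they stand 13 mm farther back than shut.
Start: joints at [1.252, 0.591, 0.048, 1.609, -0.033, 0.943, -0.034], TCP at [0.162, -0.707, 0.208] pointing down, gripper open.
Joint ranges: [-2.69, 2.69], [-0.47, 2.24], [-1.27, 1.36], [0.19, 2.51], [-1.53, 4.68], [0.08, 2.07], [-3.09, 3.09]. Speed limits (rad/s): [2.57, 2.57, 3.14, 3.14, 3.14, 3.14, 3.14].

INTERFACE

Orientations are given as a 3x3 rotation matrix whose columns are the frame's x, y, z axes.
In Python, from rig import bot gives the robot as it stands.
- The arm moves only by the tool drive_tool, never from a script. Its argument "plan" is a list of rows, each an object with "offset": the shift along the tool's x, y, z in cm, a list of three; "dr": the turn, a rotation vector about the tool's x, y, z in rad, a list of three. A call has 1 to 8 rows; each row shifts and turns the commanded pose from where the row before left it, along the tool's axes as they then stand; what a row does not reach is not made up. A row lasts 1/8 s, in which the tool goes at most 62.5 mm and 10.7 degrees, less where a joint would pass 70% of its speed; a pose out of reach is approached as far as the arm can. A call is refused whole if a number of a shift passes 6.25 or a number of a turn 0.188, either way. A call with a gripper value outside its range is refused whole. "fingers" is the opening, from 0 (shut) to 1 (fully open), set as the call begins (left out, the last holds). The fingers move at their own pace and stop on an object; the grip force is fixed at half the most. Time passes only in rows, so rows that do not move let the fingers close. It gives the time, the measured TCP pose, the force, the opening and the grip force at its end, in the units of the state.
- bot.get_obs(): the state, without advancing time (a new reading comes with each control period).
- bot.read_camera(name): name is "side" or "top" or "wrist"; returns (picture, depth): 384x512x3 uint8, red, green, blue; 384x512 float32, m along the optical axis (not along the pixel's ray), 0 where there is no reading.
- bot.camera_model(name): a dict with "mtx" (3x3 intrinsics, pixels), "rvec" (rotation vector, rad) and "tvec" (3), from world to camera coordinates, as OpenCV has them. Camera axes: x right, y down, z forward; pixel columns grow to the right and rows downward; lengths in m; the calibration is good to about 2 mm. A picture is of the moment at which its call begins: read the wrist's pose just before it. camera_model takes no time and is no camera call; for the wrist camera it gives the pose at the moment of the call.
- bot.finish_job(): hands the job in; it is judged then, once.
The state is a dict: "time": time; "joint_positions": joint angles; "joint_velocities": joint speeds; "effort": joint torques, N m; "eef_pos": TCP position; "ee_rot": TCP orientation; "contact_force": force on the tool from outside, world axes, zero at the start; "torque": the same for the moment, N m; "grip_width": finger opening in m; "grip_force": force on a finger pad.
Only numpy, scipy, OpenCV 4.12 (cv2) and the standard library are available. Lean on these libraries where they do the work, as an engineer would, in place of code of your own. Each camera call takes 0.05 s, during which the arm holds its last target. There are 200 camera calls.

## Working session

There is one attempt and no reset: what is moved stays moved. The work goes in short steps, Python scripts to look and compute and a tool call to move; the robot and the scene stay as the last step left them, time stands still between calls to the robot, and variables do not carry over. Pictures are saved under pics/ and viewed, at most 10 in all, crops included, and the job is handed in when it is done.

Besides the shell and the picture viewer there is one more tool, called after "Emit:" as a command line: name --argument value ..., lists and objects as JSON in quotes. drive_tool: Moves the arm, as the interface text tells. Its arguments: {"type":"object","properties":{"plan":{"type":"array","items":{"type":"object","properties":{"offset":{"type":"array","items":{"type":"number"}},"dr":{"type":"array","items":{"type":"number"}}}}},"fingers":{"type":"number"}},"required":["plan"]}

```bash
mkdir -p pics; cat > h.py <<'E'
import numpy as np, cv2
from rig import bot
def cam(n):
    m=bot.camera_model(n); p,d=bot.read_camera(n)
    R=cv2.Rodrigues(np.array(m['rvec'],float))[0]; t=np.array(m['tvec'],float).ravel(); K=np.array(m['mtx'])
    v,u=np.indices(d.shape); P=np.stack([(u-K[0,2])/K[0,0]*d,(v-K[1,2])/K[1,1]*d,d],-1)
    W=(P-t)@R; W[d==0]=np.nan
    return p,d,W
def save(n,p): cv2.imwrite(n,cv2.cvtColor(p,cv2.COLOR_RGB2BGR))
E
python3 - <<'E'
from h import *
o=bot.get_obs(); print(o['time'],o['eef_pos'],np.round(o['ee_rot'],3),o['grip_width'],o['contact_force'])
a=[]
for n in('top','side'):
    p,d,W=cam(n); np.savez(n+'.npz',p=p,W=W); a.append(p)
save('pics/top.png',a[0]);save('pics/side.png',a[1])
E
```

```text
0.0 [ 0.16138462 -0.70588704  0.20722927] [[ 0.975  0.223 -0.001]
 [ 0.223 -0.975  0.002]
 [-0.    -0.002 -1.   ]] 0.08563318288951766 [0.47337698 0.19851317 0.31887259]
```

View pics/top.png

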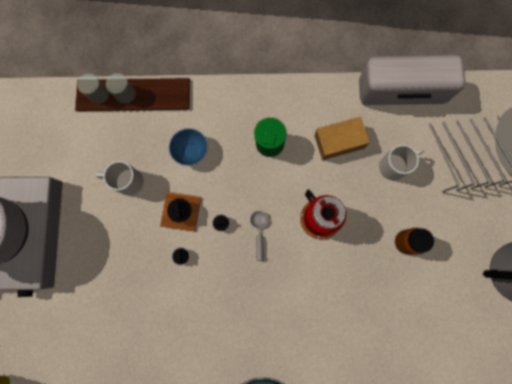

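View pics/side.png

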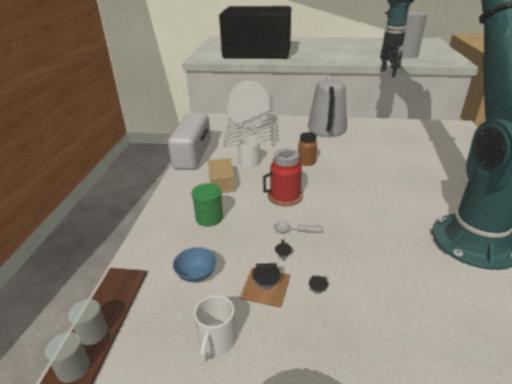

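The top view shows the stopper on the coaster at about (180,210), with smaller look-alikes at (221,223) and (181,256). The flask is at (323,215), its handle pointing to (309,195), up and left. The side view agrees with this.

```bash
python3 - <<'E'
from h import *
W=np.load('top.npz')['W']
def box(n,r0,r1,c0,c1,z0,z1):
    q=W[r0:r1,c0:c1].reshape(-1,3); q=q[(q[:,2]>z0)&(q[:,2]<z1)]
    r=cv2.minAreaRect(q[:,:2].astype(np.float32)*1000)
    print(n,len(q),q.mean(0).round(4),np.round((q.min(0)+q.max(0))/2,4),np.round(r[0],1),np.round(r[1],1),round(r[2],1))
    return q
box('coaster',190,235,155,205,.004,.02)
box('stop flange',190,235,155,205,.035,.06)
q=box('wing',190,235,155,205,.06,.085)
u,s,v=np.linalg.svd(q[:,:2]-q[:,:2].mean(0)); print(v[0],s)
box('collar',185,245,295,355,.137,.17)
box('shell',185,245,295,355,.12,.137)
q=box('handle',185,245,295,355,.05,.112)
for c in ((180,210),(323,215),(324,200),(309,195),(340,215),(221,223),(400,330)): print(c,W[c[1],c[0]].round(4))
E
```

```text
coaster 779 [0.5541 0.2258 0.0094] [0.5547 0.2285 0.0097] [554.3 228.7] [122.2 125. ] 89.6
stop flange 379 [0.5541 0.2217 0.0456] [0.5545 0.2228 0.0497] [554.5 222.8] [66.2 65.8] 89.8
wing 103 [0.555  0.2227 0.0717] [0.5553 0.224  0.0691] [555.6 223.6] [49.3 13.1] 8.9
[-0.99099922 -0.13386764] [0.1490751  0.03926805]
collar 635 [ 0.5311 -0.1648  0.152 ] [ 0.5303 -0.1646  0.1494] [ 532.1 -166. ] [75.3 76.5] 25.6
shell 238 [ 0.5216 -0.1511  0.1295] [ 0.5326 -0.1638  0.1286] [ 526.5 -159. ] [89.2 73. ] 37.0
handle 310 [ 0.536  -0.1524  0.0878] [ 0.5398 -0.1643  0.081 ] [ 539.1 -164.7] [ 97.6 113.9] 87.9
(180, 210) [0.5527 0.2176 0.0549]
(323, 215) [ 0.5255 -0.154   0.1374]
(324, 200) [ 0.5612 -0.1563  0.1473]
(309, 195) [ 0.5911 -0.1316  0.0439]
(340, 215) [ 0.5228 -0.1919  0.1566]
(221, 223) [0.5182 0.1091 0.0356]
(400, 330) [ 0.2301 -0.3675  0.0007]
```

```bash
python3 - <<'E'
from h import *
o=bot.get_obs(); m=bot.camera_model('wrist'); R=cv2.Rodrigues(np.array(m['rvec'],float))[0]; t=np.array(m['tvec']).ravel()
T=np.array(o['ee_rot']); print('cam in tool',(T.T@(-R.T@t-o['eef_pos'])).round(3)); print((T.T@R.T).round(3)); print(np.array(m['mtx']).round(0))
E
```

```text
cam in tool [ 0.08  -0.    -0.166]
[[-0.    -0.95  -0.312]
 [ 1.     0.    -0.002]
 [ 0.001 -0.312  0.95 ]]
[[270.   0. 258.]
 [  0. 270. 195.]
 [  0.   0.   1.]]
```

Emit:
drive_tool --plan '[{"offset": [3, -2, -3], "dr": [0, 0, 0]}, {"offset": [4, -3.5, -3], "dr": [0, 0, 0]}, {"offset": [4, -4, -2], "dr": [0, 0, 0]}, {"offset": [4, -4, -2], "dr": [0, 0, 0]}, {"offset": [4, -4, -2], "dr": [0, 0, 0]}, {"offset": [4, -4, -2], "dr": [0, 0, 0]}, {"offset": [4, -4, -2], "dr": [0, 0, 0]}, {"offset": [4, -4, -1], "dr": [0, 0, 0]}]' --fingers 1

```text
time: 1.1
eef_pos: [0.399, -0.3485, 0.3794]
ee_rot: [[0.975, 0.223, 0.001], [0.223, -0.975, -0.001], [0.001, 0.001, -1.0]]
contact_force: [0.4, 0.2, 0.4]
grip_width: 0.0855
grip_force: 0.0
```

Emit:
drive_tool --plan '[{"offset": [4, -3.6, 1.5], "dr": [0, 0, 0]}, {"offset": [4, -3.6, 1.5], "dr": [0, 0, 0]}, {"offset": [4, -3.6, 1.5], "dr": [0, 0, 0]}, {"offset": [3, -2.5, 1.5], "dr": [0, 0, 0]}, {"offset": [1, -1, 1], "dr": [0, 0, 0]}, {"offset": [0, 0, 0], "dr": [0, 0, 0]}]'

```text
time: 1.85
eef_pos: [0.5213, -0.1747, 0.3073]
ee_rot: [[0.975, 0.224, -0.003], [0.224, -0.975, 0.0], [-0.003, -0.001, -1.0]]
contact_force: [0.1, -1.0, 0.6]
grip_width: 0.0854
grip_force: 0.0
```

```bash
python3 - <<'E'
from h import *
p,d,W=cam('wrist'); np.savez('w1.npz',p=p,W=W); save('pics/w1.png',p); print(bot.get_obs()['eef_pos'],bot.get_obs()['contact_force'])
E
```

```text
[ 0.52117033 -0.17620849  0.30802937] [-1.00313587 -1.19700864 -0.31731651]
```

View pics/w1.png

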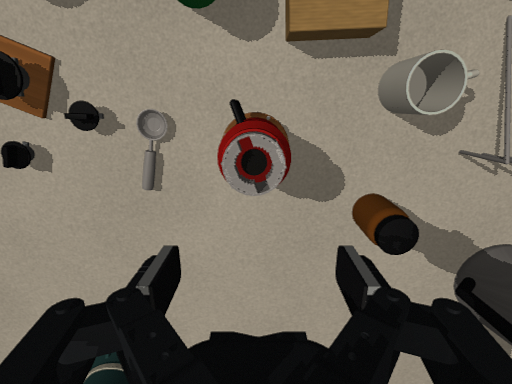

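The wrist view shows the flask's collar centred at about (255,163). The slots are at about (244,144) and (263,186), in line with the handle at (237,108).

```bash
python3 - <<'E'
from h import *
f=np.load('w1.npz'); W=f['W'];p=f['p'].astype(int)
S=np.s_[110:205,205:305]
q=W[S].reshape(-1,3); c=p[S].reshape(-1,3); 
k=(q[:,2]>.138)&(q[:,2]<.175)
print('z pct',np.percentile(q[k][:,2],[5,25,50,75,95]).round(4))
zt=np.median(q[k][:,2]); k=abs(q[:,2]-zt)<.004
cc,r=cv2.minEnclosingCircle(q[k][:,:2].astype(np.float32)*1000); print(cc,r,k.sum())
h=cv2.convexHull(q[k][:,:2].astype(np.float32)*1000); print(cv2.fitEllipse(h))
ctr=np.array(cc)/1000
rr=q[:,:2]-ctr; R=np.linalg.norm(rr,axis=1)
k2=(R>.024)&(R<.032)&(q[:,2]<zt-.006)&(q[:,2]>.05)
a=np.degrees(np.arctan2(rr[k2][:,1],rr[k2][:,0])); print(len(a),np.sort(a).round(0))
k3=(R<.018); print('seal z',np.percentile(q[k3][:,2],[10,50,90]).round(4))
k4=(R>.055)&(R<.09)&(q[:,2]>.04)&(q[:,2]<.13); a=np.degrees(np.arctan2(rr[k4][:,1],rr[k4][:,0])); print('handle',len(a),np.median(a),q[k4].mean(0))
# slot by colour
k5=(R>.0235)&(R<.033)&((c[:,0]-c[:,1]>60))
a=np.degrees(np.arctan2(rr[k5][:,1],rr[k5][:,0])); print('red',len(a),np.sort(a).round(0))
big=cv2.resize(f['p'][S],None,fx=6,fy=6,interpolation=cv2.INTER_CUBIC); save('pics/c1.png',big)
E
```

```text
z pct [0.1387 0.1467 0.1577 0.1585 0.1593]
(532.4016723632812, -165.27691650390625) 39.091949462890625 1782
((532.4601440429688, -165.24876403808594), (74.71693420410156, 76.0903549194336), 44.35343551635742)
221 [-178. -175. -175. -173. -172. -170. -170. -167. -167. -165. -165. -165.
 -164. -164. -163. -162. -162. -162. -161. -161. -161. -160. -159. -159.
 -156. -153. -152. -150. -150. -148. -147. -146. -145. -143. -142. -142.
 -141. -140. -138. -138. -137. -136. -136. -135. -134. -133. -132. -131.
 -131. -130. -129. -128. -127. -127. -127. -126. -125. -125. -124. -123.
 -123. -123. -122. -121. -121. -121. -120. -119. -118. -118. -117. -116.
 -116. -116. -115. -114. -114. -112. -112. -111. -110. -109. -108. -108.
 -106. -105. -103. -102. -101.  -98.  -97.  -95.  -92.   28.   29.   31.
   32.   34.   35.   36.   37.   38.   39.   39.   40.   42.   42.   43.
   44.   45.   45.   47.   48.   48.   48.   49.   49.   49.   50.   50.
   51.   51.   51.   51.   51.   52.   52.   52.   52.   53.   54.   54.
   54.   56.   56.   56.   56.   58.   58.   58.   60.   60.   60.   61.
   62.   62
[... 1014 characters left out ...]
 -106. -105. -103. -102. -101. -100.  -98.  -97.  -95.  -92.
   29.   31.   32.   33.   34.   35.   36.   38.   39.   40.   40.   42.
   44.   45.   47.   48.   48.   49.   50.   51.   52.   52.   53.   54.
   54.   56.   56.   56.   58.   58.   58.   60.   60.   61.   62.   63.
  114.  115.  118.  118.  121.  124.  125.  126.  128.  128.  129.  129.
  131.  131.  132.  132.  134.  134.  135.  136.  137.  137.  138.  138.
  140.  140.  141.  142.  142.  143.  145.  145.  145.  147.  147.  149.
  149.  149.  151.  151.  151.  153.  153.  154.  155.  155.  156.  157.
  158.  158.  159.  160.  161.  162.  163.  165.  166.  167.  168.  169.
  170.  171.  172.  173.  174.  176.  177.  179.  180.]
```

View pics/c1.png

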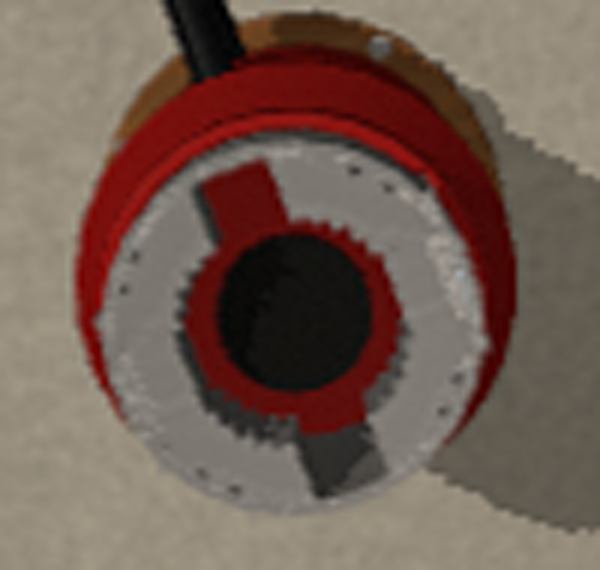

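```bash
python3 - <<'E'
from h import *
m=bot.camera_model('wrist'); R=cv2.Rodrigues(np.array(m['rvec'],float))[0]; t=np.array(m['tvec']).ravel(); K=np.array(m['mtx'])
C=-R.T@t
def g(x,y,z=.158):
    r=R.T@np.linalg.inv(K)@[205+(x+.5)/6-.5,110+(y+.5)/6-.5,1]; return (C+r*(z-C[2])/r[2])[:2]
P={n:g(*n) for n in((195,185),(268,160),(385,470),(320,500),(217,245),(288,222),(298,435),(366,412))}
for n,v in P.items(): print(n,(v*1000).round(1),np.round(np.linalg.norm(v-[.5323,-.1655])*1000,1))
v=list(P.values())
for a,b in((v[0]+v[1],v[2]+v[3]),(v[4]+v[5],v[6]+v[7]),(v[0],v[3]),(v[1],v[2])):
    e=a-b; print(np.degrees(np.arctan2(e[1],e[0])),(a+b)/4)
o=bot.get_obs(); print(o['eef_pos'],o['joint_positions'].round(2) if hasattr(o['joint_positions'],'round') else o['joint_positions'])
E
```

```text
(195, 185) [ 556.7 -143. ] 33.2
(268, 160) [ 564.4 -155.7] 33.6
(385, 470) [ 509.1 -192. ] 35.2
(320, 500) [ 499.9 -180.5] 35.7
(217, 245) [ 546.3 -149.4] 21.3
(288, 222) [ 553.7 -161.9] 21.7
(298, 435) [ 512.4 -173.1] 21.3
(366, 412) [ 520.1 -185.4] 23.4
33.39994563650327 [ 0.53253269 -0.16779615]
34.934059922076585 [ 0.53313963 -0.16748939]
33.49232606657789 [ 0.26415057 -0.08087661]
33.30493087102265 [ 0.26838212 -0.08691954]
[ 0.52117033 -0.17620849  0.30802937] [ 0.4   0.27 -0.2   1.89  0.06  0.99 -1.17]
```

Emit:
drive_tool --plan '[{"offset": [1, -3, 0], "dr": [0, 0, 0.02]}, {"offset": [1.5, -5, 0], "dr": [0, 0, 0.02]}, {"offset": [1.5, -5.5, 0.5], "dr": [0, 0, 0.02]}, {"offset": [1.5, -5.5, 1], "dr": [0, 0, 0.02]}, {"offset": [1.5, -5.5, 1.3], "dr": [0, 0, 0]}, {"offset": [1.5, -5.5, 1], "dr": [0, 0, 0]}, {"offset": [1.7, -5, 1], "dr": [0, 0, 0]}, {"offset": [0.5, -2.5, 0.5], "dr": [0, 0, 0]}]'

```text
time: 2.9
eef_pos: [0.5659, 0.2136, 0.2557]
ee_rot: [[0.99, 0.144, 0.001], [0.144, -0.99, 0.0], [0.001, -0.0, -1.0]]
contact_force: [-0.3, -0.3, -0.4]
grip_width: 0.0853
grip_force: 0.0
```

Emit:
drive_tool --plan '[{"offset": [0, 0, 0], "dr": [0, 0, 0]}, {"offset": [0, 0, 0], "dr": [0, 0, 0]}]'

```text
time: 3.15
eef_pos: [0.5658, 0.2093, 0.2558]
ee_rot: [[0.99, 0.14, 0.001], [0.14, -0.99, -0.002], [0.0, 0.002, -1.0]]
contact_force: [0.2, -0.3, -0.9]
grip_width: 0.0853
grip_force: 0.0
```

```bash
cat > st.py <<'E'
from h import *
def stopper(fn):
    o=bot.get_obs(); p,d,W=cam('wrist'); save(fn,p); T=np.array(o['ee_rot'])
    q=W.reshape(-1,3); n=np.linalg.norm(q[:,:2]-[.555,.223],axis=1)
    f=q[(n<.045)&(q[:,2]>.038)&(q[:,2]<.052)]; w=q[(n<.04)&(q[:,2]>.066)&(q[:,2]<.085)]
    for a in(f,w):
        r=cv2.minAreaRect(a[:,:2].astype(np.float32)*1000); print(len(a),np.round(r[0],1),np.round(r[1],1),round(r[2],1),'zmed',np.median(a[:,2]).round(4))
    c=cv2.minEnclosingCircle(f[:,:2].astype(np.float32)*1000); print('flange',c)
    v=np.linalg.svd(w[:,:2]-w[:,:2].mean(0))[2][0]; print('wing yaw',np.degrees(np.arctan(v[1]/v[0])),'tool yaw',np.degrees(np.arctan2(T[1,0],T[0,0])),o['eef_pos'])
    tgt=np.array([*(np.array(r[0])/1000),np.median(w[:,2])]); print('to wing top, tool axes mm',(T.T@(tgt-o['eef_pos'])*1000).round(1))
E
python3 -c "
from st import *
stopper('pics/s1.png')"
```

```text
1378 [556.6 224.6] [65.9 67. ] 4.9 zmed 0.0462
340 [556.2 224.7] [49.3 11.9] 7.6 zmed 0.0741
flange ((555.9444580078125, 224.28945922851562), 33.880916595458984)
wing yaw 7.782002686189411 tool yaw 8.076267421925719 [0.56575005 0.20930479 0.25580277]
to wing top, tool axes mm [ -7.4 -17.  181.7]
```

View pics/s1.png

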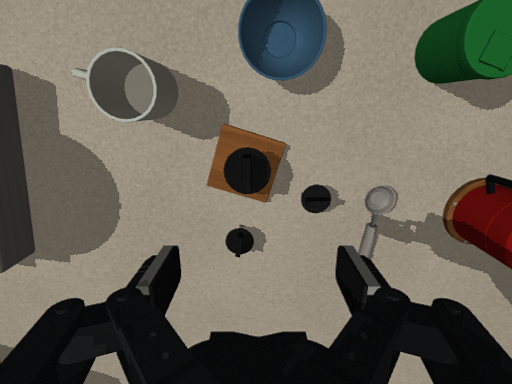

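The wing is at about (248,170) in the picture, nearly aligned with the tool. I'll descend onto it.

Emit:
drive_tool --plan '[{"offset": [-0.7, -1.7, 2], "dr": [0, 0, 0.005]}, {"offset": [0, 0, 4], "dr": [0, 0, 0]}, {"offset": [0, 0, 4], "dr": [0, 0, 0]}, {"offset": [0, 0, 4], "dr": [0, 0, 0]}, {"offset": [0, 0, 3], "dr": [0, 0, 0]}, {"offset": [0, 0, 1], "dr": [0, 0, 0]}, {"offset": [0, 0, 0], "dr": [0, 0, 0]}, {"offset": [0, 0, 0], "dr": [0, 0, 0]}]'

```text
time: 4.2
eef_pos: [0.5568, 0.2284, 0.0769]
ee_rot: [[0.99, 0.139, 0.003], [0.139, -0.99, 0.001], [0.003, -0.001, -1.0]]
contact_force: [0.1, 0.3, 0.5]
grip_width: 0.0853
grip_force: 0.0
```

Emit:
drive_tool --plan '[{"offset": [0, 0.4, 0.5], "dr": [0, 0, 0]}, {"offset": [0, 0, 1], "dr": [0, 0, 0]}, {"offset": [0, 0, 1], "dr": [0, 0, 0]}, {"offset": [0, 0, 0.4], "dr": [0, 0, 0]}, {"offset": [0, 0, 0], "dr": [0, 0, 0]}, {"offset": [0, 0, 0], "dr": [0, 0, 0]}]'

```text
time: 4.95
eef_pos: [0.5562, 0.2246, 0.0465]
ee_rot: [[0.99, 0.14, 0.0], [0.14, -0.99, 0.0], [0.0, -0.0, -1.0]]
contact_force: [0.7, 0.7, -0.0]
grip_width: 0.0853
grip_force: 0.0
```

Emit:
drive_tool --plan '[{"offset": [0, 0, -0.2], "dr": [0, 0, 0]}, {"offset": [0, 0, 0], "dr": [0, 0, 0]}, {"offset": [0, 0, 0], "dr": [0, 0, 0]}, {"offset": [0, 0, 0], "dr": [0, 0, 0]}, {"offset": [0, 0, 0], "dr": [0, 0, 0]}, {"offset": [0, 0, 0], "dr": [0, 0, 0]}, {"offset": [0, 0, 0], "dr": [0, 0, 0]}, {"offset": [0, 0, 0], "dr": [0, 0, 0]}]' --fingers 0

```text
time: 5.95
eef_pos: [0.5562, 0.2243, 0.0486]
ee_rot: [[0.99, 0.139, 0.0], [0.139, -0.99, -0.0], [0.0, 0.0, -1.0]]
contact_force: [-0.5, -1.2, 2.9]
grip_width: 0.0086
grip_force: 58.9
```

Emit:
drive_tool --plan '[{"offset": [0, 0, -0.5], "dr": [0, 0, 0]}, {"offset": [0, 0, -2], "dr": [0, 0, 0]}, {"offset": [0, 0, -4], "dr": [0, 0, 0]}, {"offset": [0, 0, -5], "dr": [0, 0, 0]}, {"offset": [0, 0, -5], "dr": [0, 0, 0]}, {"offset": [0, 0, -4], "dr": [0, 0, 0]}, {"offset": [0, 0, -1], "dr": [0, 0, 0]}, {"offset": [0, 0, 0], "dr": [0, 0, 0]}]'

```text
time: 6.95
eef_pos: [0.5556, 0.2244, 0.263]
ee_rot: [[0.99, 0.14, -0.0], [0.14, -0.99, -0.0], [-0.0, 0.0, -1.0]]
contact_force: [-1.4, -0.9, -2.1]
grip_width: 0.0084
grip_force: 58.7
```

Emit:
drive_tool --plan '[{"offset": [-0.5, 3, 0], "dr": [0, 0, 0]}, {"offset": [-1, 5, 0], "dr": [0, 0, 0]}, {"offset": [-1, 5.5, 0], "dr": [0, 0, 0]}, {"offset": [-1.1, 5.5, 0], "dr": [0, 0, 0]}, {"offset": [-1.1, 5.5, 0], "dr": [0, 0, 0]}, {"offset": [-1.1, 5.5, 0], "dr": [0, 0, 0]}, {"offset": [-1, 5, 0], "dr": [0, 0, 0]}, {"offset": [-1, 3.3, 0], "dr": [0, 0, 0]}]'

```text
time: 7.95
eef_pos: [0.53, -0.1686, 0.2606]
ee_rot: [[0.991, 0.136, -0.005], [0.136, -0.991, 0.0], [-0.005, -0.001, -1.0]]
contact_force: [-0.2, 0.4, -0.7]
grip_width: 0.0084
grip_force: 58.7
```

Emit:
drive_tool --plan '[{"offset": [0, 0, 0], "dr": [0, 0, -0.08]}, {"offset": [0, 0, 0], "dr": [0, 0, -0.12]}, {"offset": [0, 0, 0], "dr": [0, 0, -0.12]}, {"offset": [0, 0, 0], "dr": [0, 0, -0.12]}, {"offset": [0, 0, 0], "dr": [0, 0, 0]}, {"offset": [0, 0, 0], "dr": [0, 0, 0]}, {"offset": [0, 0, 0], "dr": [0, 0, 0]}]'

```text
time: 8.82
eef_pos: [0.5319, -0.1656, 0.2628]
ee_rot: [[0.837, 0.547, -0.001], [0.547, -0.837, 0.0], [-0.001, -0.001, -1.0]]
contact_force: [-0.6, 0.6, -1.0]
grip_width: 0.0087
grip_force: 58.8
```

```bash
cat > chk.py <<'E'
from h import *
o=bot.get_obs(); T=np.array(o['ee_rot']); print(o['eef_pos'],'yaw',np.degrees(np.arctan2(T[1,0],T[0,0])),o['contact_force'],o['joint_positions'][-1])
e=np.array([.5323,-.1660,0])-o['eef_pos']; e[2]=0; print('to axis tool cm',(T.T@e*100).round(2))
E
python3 - <<'E'
from chk import *
p,d,W=cam('wrist'); save('pics/a1.png',p); np.savez('a1.npz',p=p,W=W)
c=p[330:384,200:320]
p,d,W=cam('side'); save('pics/a1s.png',p)
q=W[130:220,250:320].reshape(-1,3); q=q[(abs(q[:,0]-.532)<.06)&(abs(q[:,1]+.166)<.06)&(q[:,2]>.2)]
k=(q[:,2]>.2)&(q[:,2]<.27); print(len(q),np.nanmin(q[:,2]) if len(q) else '')
E
```

```text
[ 0.53189864 -0.16561628  0.26284736] yaw 33.1701049959887 [-0.60895559  0.62678097 -1.01602074] -0.9081928736952097
to axis tool cm [ 0.01  0.05 -0.  ]
93 0.22548356553727272
```

View pics/a1s.png

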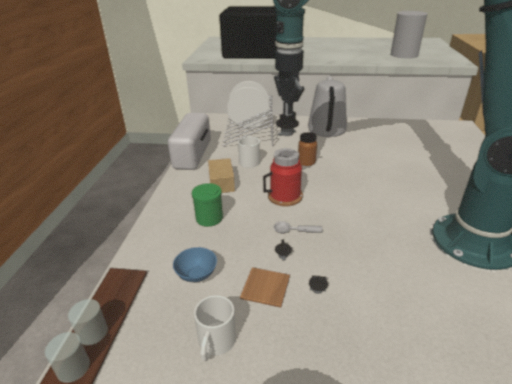

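The side view shows the stopper upright in the gripper, directly over the flask at (288,125). The coaster is empty and undisturbed. I'll lower it.

Emit:
drive_tool --plan '[{"offset": [0, 0.05, 1], "dr": [0, 0, 0]}, {"offset": [0, 0, 2], "dr": [0, 0, 0]}, {"offset": [0, 0, 2], "dr": [0, 0, 0]}, {"offset": [0, 0, 0.8], "dr": [0, 0, 0]}, {"offset": [0, 0, 0], "dr": [0, 0, 0]}, {"offset": [0, 0, 0], "dr": [0, 0, 0]}, {"offset": [0, 0, 0], "dr": [0, 0, 0]}]'

```text
time: 9.8
eef_pos: [0.5331, -0.1662, 0.2061]
ee_rot: [[0.837, 0.548, 0.001], [0.548, -0.837, -0.0], [0.001, 0.001, -1.0]]
contact_force: [-0.3, 0.4, -0.1]
grip_width: 0.0084
grip_force: 58.8
```

```bash
python3 chk.py
```

```text
[ 0.53305359 -0.16623597  0.20613945] yaw 33.21888841391183 [-0.27172161  0.36197437 -0.14959639] -0.9405667231467891
to axis tool cm [-0.05 -0.06 -0.  ]
```

Emit:
drive_tool --plan '[{"offset": [-0.05, -0.05, 0.2], "dr": [0, 0, 0]}, {"offset": [0, 0, 0.3], "dr": [0, 0, 0]}, {"offset": [0, 0, 0.3], "dr": [0, 0, 0]}, {"offset": [0, 0, 0.2], "dr": [0, 0, 0]}, {"offset": [0, 0, 0.2], "dr": [0, 0, 0]}, {"offset": [0, 0, 0], "dr": [0, 0, 0]}]'

```text
time: 10.55
eef_pos: [0.5317, -0.1659, 0.1932]
ee_rot: [[0.837, 0.548, -0.0], [0.548, -0.837, 0.0], [-0.0, -0.0, -1.0]]
contact_force: [0.6, 1.0, -1.4]
grip_width: 0.0087
grip_force: 58.8
```

Emit:
drive_tool --plan '[{"offset": [0.03, 0, 0.1], "dr": [0, 0, 0]}, {"offset": [0, 0, 0.2], "dr": [0, 0, 0]}, {"offset": [0, 0, 0.2], "dr": [0, 0, 0]}, {"offset": [0, 0, 0], "dr": [0, 0, 0]}, {"offset": [0, 0, 0], "dr": [0, 0, 0]}]'

```text
time: 11.18
eef_pos: [0.532, -0.1658, 0.1884]
ee_rot: [[0.837, 0.548, -0.0], [0.548, -0.837, 0.0], [-0.0, -0.0, -1.0]]
contact_force: [0.8, 0.1, -1.4]
grip_width: 0.0084
grip_force: 58.8
```

Emit:
drive_tool --plan '[{"offset": [0, 0, 0.2], "dr": [0, 0, 0]}, {"offset": [0, 0, 0.2], "dr": [0, 0, 0]}, {"offset": [0, 0, 0.2], "dr": [0, 0, 0]}, {"offset": [0, 0, 0.2], "dr": [0, 0, 0]}, {"offset": [0, 0, 0], "dr": [0, 0, 0]}, {"offset": [0, 0, 0], "dr": [0, 0, 0]}]'

```text
time: 11.92
eef_pos: [0.5321, -0.1658, 0.1804]
ee_rot: [[0.837, 0.548, 0.0], [0.548, -0.837, -0.0], [0.0, 0.0, -1.0]]
contact_force: [-0.1, -0.2, -0.5]
grip_width: 0.0083
grip_force: 58.8
```

Emit:
drive_tool --plan '[{"offset": [0, 0, 0.2], "dr": [0, 0, 0]}, {"offset": [0, 0, 0.2], "dr": [0, 0, 0]}, {"offset": [0, 0, 0.2], "dr": [0, 0, 0]}, {"offset": [0, 0, 0], "dr": [0, 0, 0]}, {"offset": [0, 0, 0], "dr": [0, 0, 0]}]'

```text
time: 12.55
eef_pos: [0.5325, -0.1661, 0.1748]
ee_rot: [[0.837, 0.548, 0.001], [0.548, -0.837, -0.0], [0.001, 0.001, -1.0]]
contact_force: [0.7, -1.4, 2.6]
grip_width: 0.0088
grip_force: 59.4
```

Emit:
drive_tool --plan '[{"offset": [0, 0, 0.15], "dr": [0, 0, 0]}, {"offset": [0, 0, 0.15], "dr": [0, 0, 0]}, {"offset": [0, 0, 0.15], "dr": [0, 0, 0]}, {"offset": [0, 0, 0.15], "dr": [0, 0, 0]}, {"offset": [0, 0, 0], "dr": [0, 0, 0]}, {"offset": [0, 0, 0], "dr": [0, 0, 0]}]'

```text
time: 13.3
eef_pos: [0.5328, -0.1663, 0.1693]
ee_rot: [[0.837, 0.548, 0.001], [0.548, -0.837, -0.001], [0.001, 0.002, -1.0]]
contact_force: [-1.1, -1.1, 8.4]
grip_width: 0.0089
grip_force: 60.3
```

Emit:
drive_tool --plan '[{"offset": [0, 0, 0.1], "dr": [0, 0, 0]}, {"offset": [0, 0, 0.1], "dr": [0, 0, 0]}, {"offset": [0, 0, 0.0], "dr": [0, 0, 0]}, {"offset": [0, 0, 0], "dr": [0, 0, 0]}]'

```text
time: 13.8
eef_pos: [0.5329, -0.1664, 0.1676]
ee_rot: [[0.837, 0.548, 0.002], [0.548, -0.837, -0.001], [0.001, 0.002, -1.0]]
contact_force: [-1.0, -0.5, 8.2]
grip_width: 0.0085
grip_force: 60.5
```

```bash
python3 - <<'E'
from chk import *
F=[]
for i in range(4):
    bot.read_camera('wrist'); o=bot.get_obs(); F.append([*o['contact_force'],o['eef_pos'][2]*1000,o['torque'][2]])
print(np.round(F,2))
E
```

```text
[ 0.53287011 -0.16638714  0.16760343] yaw 33.203959248606274 [-0.99946831 -0.4848368   8.16051288] -0.9664473366560671
to axis tool cm [-0.03 -0.06 -0.  ]
[[ 2.6000e-01 -8.1000e-01  9.3500e+00  1.6760e+02  1.0000e-02]
 [-1.4300e+00 -1.0900e+00  1.0250e+01  1.6760e+02 -0.0000e+00]
 [-1.8300e+00 -6.8000e-01  1.0770e+01  1.6761e+02 -2.0000e-02]
 [-2.7000e-01 -4.3000e-01  9.6100e+00  1.6761e+02 -4.0000e-02]]
```

Emit:
drive_tool --plan '[{"offset": [-0.03, -0.05, 0.1], "dr": [0, 0, 0]}, {"offset": [0, 0, 0], "dr": [0, 0, 0]}, {"offset": [0, 0, 0], "dr": [0, 0, 0.05]}, {"offset": [0, 0, 0], "dr": [0, 0, 0.05]}, {"offset": [0, 0, 0], "dr": [0, 0, 0.05]}, {"offset": [0, 0, 0], "dr": [0, 0, 0.05]}, {"offset": [0, 0, 0], "dr": [0, 0, 0]}]'

```text
time: 14.88
eef_pos: [0.533, -0.1659, 0.1669]
ee_rot: [[0.929, 0.371, 0.003], [0.371, -0.929, -0.001], [0.002, 0.002, -1.0]]
contact_force: [-0.7, -1.4, 10.5]
grip_width: 0.0085
grip_force: 60.7
```

```bash
cat > f.py <<'E'
from chk import *
F=[]
for i in range(4):
    bot.read_camera('wrist'); o=bot.get_obs(); F.append([*o['contact_force'],o['eef_pos'][2]*1000,*o['torque']])
print(np.mean(F,0).round(2))
E
python3 f.py
```

```text
[ 0.53296884 -0.16592077  0.16689622] yaw 21.752406569081067 [-0.72465902 -1.39196285 10.53697569] -1.1314889222492905
to axis tool cm [-0.07 -0.02 -0.  ]
[-8.8000e-01 -7.2000e-01  1.0810e+01  1.6688e+02 -1.5000e-01  1.9000e-01
  3.0000e-02]
```

Emit:
drive_tool --plan '[{"offset": [-0.05, 0, 0], "dr": [0, 0, 0.1]}, {"offset": [0, 0, 0], "dr": [0, 0, 0.12]}, {"offset": [0, 0, 0], "dr": [0, 0, 0.12]}, {"offset": [0, 0, 0], "dr": [0, 0, 0.12]}, {"offset": [0, 0, 0], "dr": [0, 0, 0.12]}, {"offset": [0, 0, 0], "dr": [0, 0, 0.12]}, {"offset": [0, 0, 0], "dr": [0, 0, 0.1]}, {"offset": [0, 0, 0], "dr": [0, 0, 0]}]'

```text
time: 16.08
eef_pos: [0.5332, -0.1658, 0.167]
ee_rot: [[0.913, -0.408, 0.004], [-0.408, -0.913, -0.001], [0.004, -0.001, -1.0]]
contact_force: [-0.1, 0.3, 10.5]
grip_width: 0.0082
grip_force: 60.7
```

```bash
python3 f.py
```

```text
[ 0.53324201 -0.16584878  0.16703412] yaw -24.089568511374686 [-0.05959339  0.26763687 10.45650652] -1.7849470041342377
to axis tool cm [-0.08  0.05 -0.  ]
[-1.2000e-01 -1.6000e-01  1.0340e+01  1.6703e+02  1.0000e-02 -2.0000e-02
 -2.0000e-02]
```

Emit:
drive_tool --plan '[{"offset": [-0.05, 0.03, 0], "dr": [0, 0, 0.1]}, {"offset": [0, 0, 0], "dr": [0, 0, 0.12]}, {"offset": [0, 0, 0], "dr": [0, 0, 0.12]}, {"offset": [0, 0, 0], "dr": [0, 0, 0.1]}, {"offset": [0, 0, 0], "dr": [0, 0, 0.08]}, {"offset": [0, 0, 0], "dr": [0, 0, 0.05]}, {"offset": [0, 0, 0], "dr": [0, 0, 0]}, {"offset": [0, 0, 0], "dr": [0, 0, 0]}]'

```text
time: 17.27
eef_pos: [0.5328, -0.166, 0.167]
ee_rot: [[0.549, -0.836, 0.005], [-0.836, -0.549, -0.001], [0.003, -0.004, -1.0]]
contact_force: [-0.4, 0.8, 10.8]
grip_width: 0.0087
grip_force: 60.7
```

```bash
python3 f.py
```

```text
[ 0.53283015 -0.1660244   0.16703864] yaw -56.718491254755406 [-0.43953615  0.81229473 10.82147839] -2.246076281656923
to axis tool cm [-0.03  0.04 -0.  ]
[-2.9000e-01 -6.0000e-02  1.0160e+01  1.6704e+02  5.0000e-02 -9.0000e-02
  5.0000e-02]
```

Emit:
drive_tool --plan '[{"offset": [0, 0, -0.1], "dr": [0, 0, 0]}, {"offset": [0, 0, -0.1], "dr": [0, 0, 0]}, {"offset": [0, 0, -0.1], "dr": [0, 0, 0]}, {"offset": [0, 0, -0.1], "dr": [0, 0, 0]}, {"offset": [0, 0, 0], "dr": [0, 0, 0]}]'

```text
time: 18.1
eef_pos: [0.5328, -0.166, 0.1706]
ee_rot: [[0.549, -0.836, 0.005], [-0.836, -0.549, -0.001], [0.003, -0.004, -1.0]]
contact_force: [1.0, 0.4, 7.6]
grip_width: 0.0085
grip_force: 60.1
```

```bash
python3 f.py
```

```text
[ 0.53276253 -0.16598742  0.1706145 ] yaw -56.706923839672456 [1.02491172 0.43383212 7.59283033] -2.2471170156438602
to axis tool cm [-0.02  0.04 -0.  ]
[ 1.4200e+00  1.0000e-01  7.2000e+00  1.7054e+02 -3.0000e-02 -3.1000e-01
  4.0000e-02]
```

Emit:
drive_tool --plan '[{"offset": [0, 0, -0.1], "dr": [0, 0, 0]}, {"offset": [0, 0, -0.1], "dr": [0, 0, 0]}, {"offset": [0, 0, 0], "dr": [0, 0, 0]}, {"offset": [0, 0, 0], "dr": [0, 0, 0]}]'

```text
time: 18.8
eef_pos: [0.532, -0.1659, 0.1717]
ee_rot: [[0.549, -0.836, 0.003], [-0.836, -0.549, -0.001], [0.002, -0.002, -1.0]]
contact_force: [3.8, -0.9, 2.8]
grip_width: 0.0082
grip_force: 59.3
```

```bash
python3 f.py
```

```text
[ 0.53197387 -0.16594388  0.17171066] yaw -56.720374323656245 [ 3.78660535 -0.9223156   2.78700607] -2.247844560691298
to axis tool cm [ 0.02 -0.02  0.  ]
[ 4.2600e+00 -1.1300e+00  2.3700e+00  1.7165e+02 -2.0000e-01 -1.0300e+00
  4.0000e-02]
```

The force fell 5 N in about 1 mm, so the lugs are against the pocket roofs and the stopper is caught. Next I'll release it.

Emit:
drive_tool --plan '[{"offset": [0, 0, 0], "dr": [0, 0, 0]}, {"offset": [0, 0, 0], "dr": [0, 0, 0]}, {"offset": [0, 0, 0], "dr": [0, 0, 0]}, {"offset": [0, 0, 0], "dr": [0, 0, 0]}, {"offset": [0, 0, 0], "dr": [0, 0, 0]}, {"offset": [0, 0, 0], "dr": [0, 0, 0]}]' --fingers 1

```text
time: 19.75
eef_pos: [0.5304, -0.1658, 0.1714]
ee_rot: [[0.549, -0.836, -0.0], [-0.836, -0.549, 0.0], [-0.0, 0.0, -1.0]]
contact_force: [-0.0, -0.2, 0.8]
grip_width: 0.0854
grip_force: 0.0
```

Emit:
drive_tool --plan '[{"offset": [0, 0, -0.5], "dr": [0, 0, 0]}, {"offset": [0, 0, -2], "dr": [0, 0, 0]}, {"offset": [0, 0, -4], "dr": [0, 0, 0]}, {"offset": [0, 0, -4], "dr": [0, 0, 0]}, {"offset": [0, 0, -3], "dr": [0, 0, 0]}, {"offset": [0, 0, -1], "dr": [0, 0, 0]}, {"offset": [0, 0, 0], "dr": [0, 0, 0]}, {"offset": [0, 0, 0], "dr": [0, 0, 0]}]'

```text
time: 20.75
eef_pos: [0.5294, -0.1655, 0.3149]
ee_rot: [[0.549, -0.836, -0.003], [-0.836, -0.549, 0.001], [-0.002, 0.002, -1.0]]
contact_force: [0.2, -0.8, -0.5]
grip_width: 0.0852
grip_force: 0.0
```

```bash
python3 - <<'E'
from chk import *
p,d,W=cam('wrist'); save('pics/e1.png',p)
q=W.reshape(-1,3); n=np.linalg.norm(q[:,:2]-[.5323,-.166],axis=1)
w=q[(n<.04)&(q[:,2]>.185)&(q[:,2]<.21)]; f=q[(n<.033)&(n>.026)&(q[:,2]>.14)&(q[:,2]<.185)]
print('flange z',np.median(f[:,2]),'wing top',np.median(w[:,2]),len(w),len(f))
w=w[w[:,2]>np.median(w[:,2])-.004]
print(cv2.minAreaRect(w[:,:2].astype(np.float32)*1000))
v=np.linalg.svd(w[:,:2]-w[:,:2].mean(0))[2][0]; print('wing yaw',np.degrees(np.arctan(v[1]/v[0])))
E
```

```text
[ 0.52944803 -0.16545923  0.3148538 ] yaw -56.72796898179669 [ 0.16195289 -0.77124959 -0.51904322] -2.2842623481263287
to axis tool cm [ 0.2  -0.21 -0.  ]
flange z 0.16972770795929554 wing top 0.19769516683193217 501 879
((533.155517578125, -165.2547607421875), (11.128119468688965, 49.23835754394531), 33.382911682128906)
wing yaw -56.65084658265438
```

View pics/e1.png

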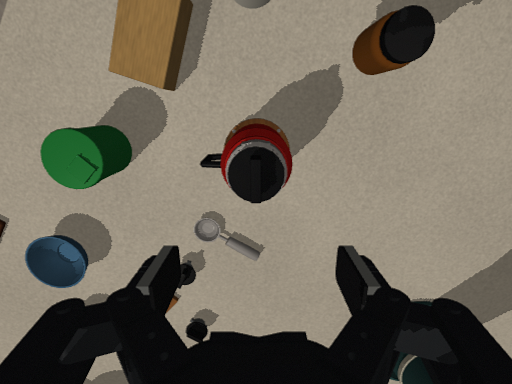

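The stopper is level in the mouth at (256,175), with its wing square to the handle. It sits 24 mm deep by measurement, a quarter turn from the slots, so it is caught.

```bash
python3 -c "
from rig import bot
print(bot.finish_job())"
```

```text
the job is handed in; nothing more can be done
None
```

The stopper is locked in the flask's mouth: it sits about 24 mm deep, a quarter turn clockwise from the slots, and stays there with the gripper clear. The highest force read was about 11 N, the other things on the shelf looked undisturbed in the pictures, and I handed the job in at about 21 s.

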